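Check a quartz block on the light bench

ROBOT

A 6-joint arm with a two-finger parallel gripper is mounted at the origin on the work surface. World frame = base frame: x ahead of the robot, y to its left, z up, the work surface at z = 0. Lengths are in m, angles in rad, forces in N, time in s.
With the tool pointing down it reaches from about 0.275 to 0.825 m from the base axis. Payload 5.2 kg.
Tool frame: the origin (TCP) lies on the centre line of the jaws, within the pads' length; the fingertips stand 19 mm ahead of it and the grasp point (between the pads) is the TCP (arm.nose_length is the distance from the TCP to the fingertips, in m); z points along the fingers, y is the line along which they close (so a half turn about z gives the same grasp; the last joint's range is limited). The gripper opens to 93 mm and grips with 3 to 60 N. Pads are 15 mm wide; open, the fingers measure 128 mm over their backs; the gripper's body (75 mm by 188 mm) begins 65 mm behind the grasp point.
Start: joints at [-1.517, 0.259, 1.535, -0, 1.348, -0.203], TCP at [0.14, -0.532, 0.238] pointing down, gripper open.
Joint ranges: [-3.14, 3.14], [-0.91, 2.08], [0.19, 2.58], [-1.22, 4.36], [0.22, 2.71], [-3.12, 3.12]. Speed limits (rad/s): [2.57, 2.57, 3.14, 3.14, 3.14, 3.14].

INTERFACE

Orientations are given as a unit quaternion [w, x, y, z].
In Python, from cell import arm, camera gives the robot as it stands. Calls block until the motion is done:
- arm.move_to(position, orientation): joint-space move of the TCP to a pose.
- arm.move_l(position, frame=None, max_speed=0.15): straight line of the TCP; frame=None keeps the orientation; max_speed is the mean speed in m/s.
- arm.move_j(angles): joint-space move.
- arm.ungrasp() and arm.clamp(strength=None): open the fingers fully, or close them until they stop; strength is the grip in N (None keeps the last).
- arm.pause(seconds).
- arm.inverse_kinematics(position, orientation): joint angles nearest the present ones, or None.
- arm.get_obs(): the state.
- camera(name): name is "scene" or "side" or "wrist"; returns a dict with "pixels" (384x512x3 uint8, red, green, blue), "depth" (384x512 float32, m along the optical axis (not along the pixel's ray), 0 where there is no reading), "vfov" (degrees; the focal length in pixels is half the picture's height over the tangent of half this angle, whatever the lens; pixels are square), "cx", "cy" (the principal point, pixels), "eye" and "rotation" of the camera in the world. Camera axes: x right, y up, looking along -z (the intrinsics and any distortion apply to the point x, -y, -z); pixel columns grow to the right and rows downward; lengths in m; the calibration is good to about 2 mm. A picture is of the moment at which its call begins.
A pose or a line that the arm cannot do raises arm.PlanningError and nothing moves.
- arm.job_done(): hands the job in; it is judged then, once.
The state is a dict: "time": time; "joints": joint angles; "dq": joint speeds; "effort": joint torques, N m; "position": TCP position; "ee_rot": TCP orientation; "ft_force": force on the tool from outside, world axes, zero at the start; "moment": the same for the moment, N m; "opening": finger opening in m; "grip_force": force on a finger pad.
Only numpy, scipy, OpenCV 4.12 (cv2) and the standard library are available. Lean on these libraries where they do the work, as an engineer would, in place of code of your own. Each camera call takes 0.05 s, during which the arm holds its last target. There are 200 camera calls.

TASK

Set up the light bench and hold the rose-quartz block up for inspection, tipping neither piece over: first stand the white screen, foot down, fully home in the bench's slot and let go of it. Then take the quartz block by its two frosted faces only, never touching a polished face with the fingers, and hold it upright in the light path, over the yellow cross and centred at the height of the lamp's lens, with one polished face square to the lamp and the other to the screen. Finish while still holding it there, clear of everything else, and leave the rough stone, the jar and the felt wheel where they are.

Things in the scene. Friction and masses are not known exactly. Their poses are not given: they have to be found in the camera images.
- beam (a point): The middle of the light path of the fixed light bench: 105 mm above the table, straight above the yellow cross on the bench. The bench is a green base plate 100 mm (x) by 290 mm (y) and 12 mm thick. Its y axis is the light path, from the lamp (at -y, its lens face 93 mm from here; a green cylinder of 60 mm diameter on a dark pillar, top 135 mm above the table) towards the slot for the screen (at +y). z is up. Bench position and yaw vary.
- slot (a point): The centre of the mouth of the screen slot, in an aluminium block at the +y end of the bench, 100 mm along the light path from point beam, 36 mm above the table. Block 80 mm (x) by 40 mm (y). Same axes as point beam. The slot is 56 mm long along x, 19 mm wide along y and 20 mm deep (its flat floor 16 mm above the table), with a 3 mm chamfer round the mouth.
- screen_center (a point): Centre of the loose white screen, half-way up its 120 mm height; starts upright on the table. Black foot 50 (x) by 16 (y) by 30 mm high; on it a white plate 70 (x) by 10 mm thick (y) by 90 mm high. z is up; y, the plate's normal, lies along the light path once in the slot (either way round). About 120 g.
- prism_center (a point): The centre of the loose rose-quartz block, half-way up its 64 mm height. It starts upright on the table. It is 28 mm along x between its two frosted faces (whitish, matt, 34 mm wide along y; grip here) and 36 mm along y between its two polished faces (deep pink, 19 mm wide panels standing 1 mm proud in the middle of the faces; not to be touched). z is up. In the light path its y axis lies along the beam, either way round. About 160 g.
- polished_a: The polished face panel on the +y side of the quartz block, part of it, 19 by 60 mm; origin at the centre of the panel.
- polished_b: The polished face panel on the -y side of the quartz block, part of it, 19 by 60 mm; origin at the centre of the panel.
- rough_center (a point): Bystander: a rough pale pink stone about 70 mm across and 36 mm high, loose on the table; the point is half-way up.
- jar_center (a point): Bystander: a jar with a green cap, 60 mm diameter, 60 mm high, loose; the point is half-way up.
- felt_center (a point): Bystander: a white felt polishing wheel, 76 mm diameter, lying flat, with a brass hub up to 28 mm above the table, loose; the point is half-way up.
Mind the look-alikes: they are no part of the job. What is meant by the part that bears prism_center is not turquoise, and is the smaller of those in its own colour. Of the things shaped like the part that bears screen_center, the white one is meant.

How it is judged:
On the way:
1. the screen stands fully home in the slot, upright, and is let go (x of screen_center in the frame of slot between -0.006 and 0.006 m and y of screen_center in the frame of slot between -0.005 and 0.005 m and z of screen_center in the frame of slot below 0.043 m and angle between screen_center's own z axis and vertical below 0.08 rad and angle between the y axis of screen_center and the y axis of slot, either way round below 0.12 rad and contact force between the fingers and screen below 0.05 N and linear speed of screen below 0.02 m/s), for 0.3 s.
At the end, for the whole second after the job is handed in: Screen home in the slot (6 mm lengthways, 5 mm across, 3 mm in depth, upright to 0.08 rad), released. Block held still by the fingers alone, centre within 8 mm sideways and 12 mm in height of the beam, 25 mm along it; square to 0.17, upright to 0.14 rad. Bystanders within 20 mm of their starts (all of step 1 and x of prism_center in the frame of beam between -0.008 and 0.008 m and y of prism_center in the frame of beam between -0.025 and 0.025 m and z of prism_center in the frame of beam between -0.012 and 0.012 m and angle between the y axis of prism_center and the y axis of beam, either way round below 0.17 rad and angle between prism_center's own z axis and vertical below 0.14 rad and distance of each of rough_center, jar_center, felt_center from where it was at the start of the episode below 0.02 m and contact force between the fingers and prism above 1 N and contact force between prism and bench below 0.05 N and contact force between prism and screen below 0.05 N and linear speed of prism below 0.02 m/s); the arm keeps its last pose, push and grip.
It fails at once if the fingers touch a polished face (contact force between the fingers and polished_a above 0.3 N or contact force between the fingers and polished_b above 0.3 N).
It fails at once if a bystander is moved (distance of any of rough_center, jar_center, felt_center from where it was at the start of the episode above 0.02 m).
It fails at once if the screen or the quartz block is tipped over (angle between any of screen_center, prism_center's own z axis and vertical above 0.8 rad).
It also fails if it takes over 72 s, if anything falls off the work surface, if the arm or the gripper's body presses on something with over 40 N, if the wrist force passes 120 N, or if a joint passes its speed limit or range.

## Working session

There is one attempt and no reset: what is moved stays moved. The work goes in short steps, each a Python script; the robot and the scene stay as the last script left them, time stands still between calls to the robot, and variables do not carry over. Pictures are saved under pics/ and viewed, at most 10 in all, crops included, and the job is handed in when it is done.

```bash
mkdir -p pics; cat > h.py <<'E'
import numpy as np, cv2, pickle
from cell import arm, camera
def snap(n):
    c=camera(n); return c
def save(c,f,crop=None,s=1):
    p=c["pixels"][:,:,::-1]
    if crop: x0,y0,x1,y1=crop; p=p[y0:y1,x0:x1]
    cv2.imwrite("pics/"+f,cv2.resize(p,None,fx=s,fy=s,interpolation=cv2.INTER_CUBIC))
def cloud(c):
    d=c["depth"]; h,w=d.shape; f=h/2/np.tan(np.radians(c["vfov"])/2)
    u,v=np.meshgrid(np.arange(w),np.arange(h))
    P=np.stack([(u-c["cx"])/f*d,-(v-c["cy"])/f*d,-d],-1)
    W=P@np.array(c["rotation"]).T+c["eye"]; W[d==0]=np.nan
    return W
E
python3 - <<'E'
from h import *
for n in("scene","side"):
    c=snap(n); pickle.dump(c,open(n+".pkl","wb")); save(c,n+".png",s=1.5)
    print({k:v for k,v in c.items() if k not in("pixels","depth")})
E
```

```text
{'vfov': 53.94366814212168, 'cx': 257.7857568029364, 'cy': 195.5056918709412, 'eye': array([1.42548832, 0.15338734, 0.80851972]), 'rotation': array([0.56442963, 0.2871008 , 0.33514179, 0.69761903])}
{'vfov': 49.840351289600626, 'cx': 255.6403826732112, 'cy': 195.8114815626603, 'eye': array([-0.00990562,  0.59760761,  0.75051971]), 'rotation': array([-0.3159944 , -0.15279023,  0.40915377,  0.84225642])}
```

```bash
python3 - <<'E'
s=open('h.py').read()
s=s.replace('np.array(c["rotation"]).T','Rot.from_quat(np.roll(c["rotation"],-1)).as_matrix().T').replace('import numpy','from scipy.spatial.transform import Rotation as Rot\nimport numpy',1)
open('h.py','w').write(s)
E
```

```text
(no output)
```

View pics/scene.png

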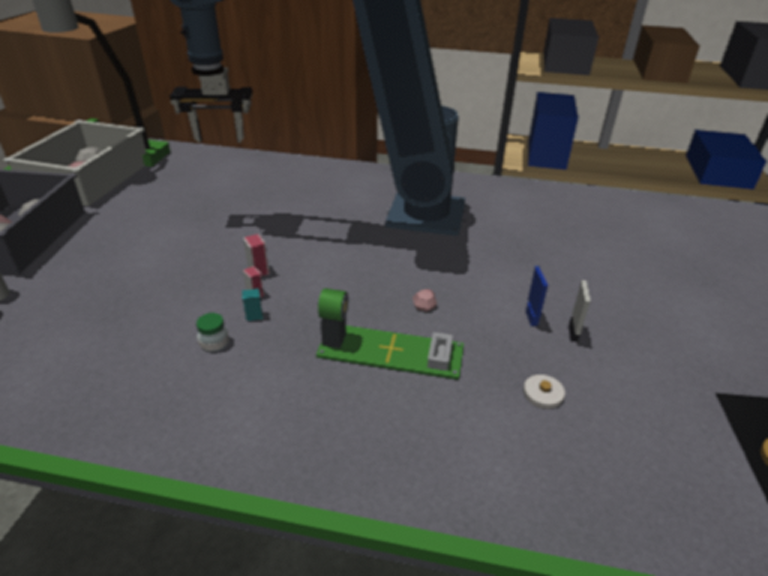

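View pics/side.png

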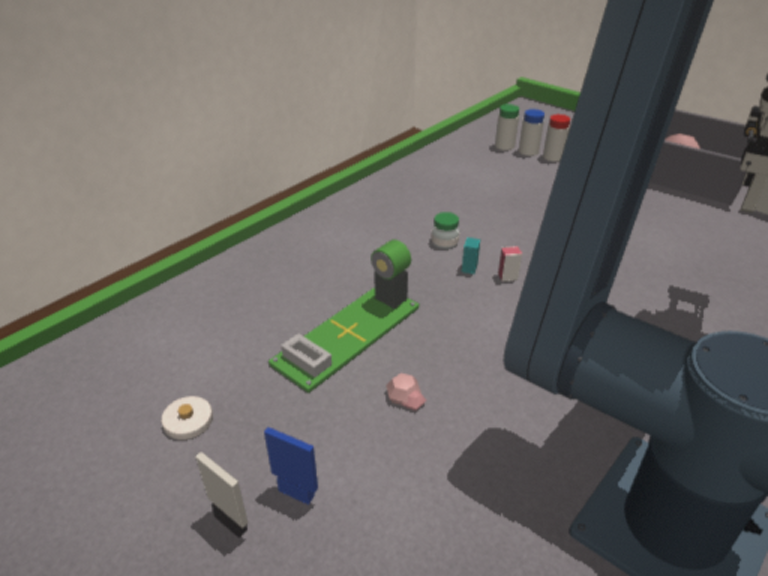

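Scene view (1.5× px): tall pink (257,255), small pink (253,280) and turquoise (252,305) blocks. The small pink one fits: it isn't turquoise and is the smaller in its colour. Panels: blue (537,297), white (580,310), so I want the white one. The bench has its lamp at (333,315), cross (391,348) and slot (441,350). The jar is at (212,332), stone (425,300) and felt (545,390).

```bash
python3 - <<'E'
from h import *
np.set_printoptions(precision=3,suppress=True)
S={n:pickle.load(open(n+".pkl","rb")) for n in("scene","side")}
W={n:cloud(S[n]) for n in S}
pts={"scene":dict(tall=(257,240),small=(252,272),turq=(252,294),jar=(210,323),cross=(391,348),slot=(441,350),lamp=(333,295),stone=(425,297),felt=(545,392),white=(582,300),blue=(538,285),table=(450,450),table2=(150,300)),
"side":dict(small=(511,250),turq=(472,242),jar=(446,219),cross=(347,330),slot=(307,356),lamp=(397,247),stone=(405,382),felt=(187,410),white=(222,490),blue=(290,460),table=(120,350),table2=(480,340))}
for n in pts:
  for k,(u,v) in pts[n].items(): print(n,k,W[n][int(v/1.5),int(u/1.5)])
save(S["scene"],"c1.png",(140,140,210,240),6)
save(S["side"],"c2.png",(120,150,360,370),3)
E
```

```text
scene tall [ 0.378 -0.353  0.09 ]
scene small [ 0.469 -0.331  0.067]
scene turq [ 0.549 -0.298  0.069]
scene jar [ 0.647 -0.348  0.062]
scene cross [0.591 0.01  0.015]
scene slot [0.576 0.112 0.018]
scene lamp [ 0.593 -0.106  0.135]
scene stone [0.433 0.056 0.035]
scene felt [0.647 0.317 0.018]
scene white [0.464 0.378 0.108]
scene blue [0.422 0.291 0.1  ]
scene table [0.805 0.158 0.001]
scene table2 [ 0.542 -0.554  0.002]
side small [ 0.469 -0.333  0.063]
side turq [ 0.542 -0.303  0.064]
side jar [ 0.636 -0.345  0.059]
side cross [0.587 0.013 0.012]
side slot [0.589 0.11  0.018]
side lamp [ 0.579 -0.112  0.133]
side stone [0.415 0.058 0.035]
side felt [0.633 0.318 0.027]
side white [0.435 0.388 0.09 ]
side blue [0.409 0.301 0.085]
side table [ 0.861  0.302 -0.001]
side table2 [ 0.399 -0.135  0.002]
```

View pics/c1.png

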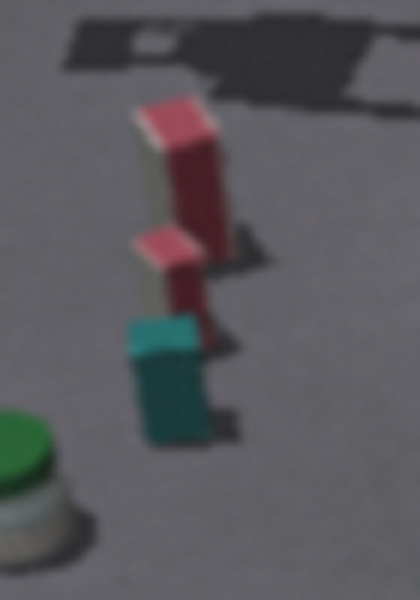

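```bash
cat >> h.py <<'E'
np.set_printoptions(precision=4,suppress=True)
def down(a): # tool y axis along (sin a,-cos a); tool x along (cos a, sin a)
    q=(Rot.from_euler('z',a)*Rot.from_euler('x',np.pi)).as_quat(); return np.roll(q,1)
def sel(W,xy,r,z0,z1):
    with np.errstate(invalid='ignore'):
        return (np.hypot(W[...,0]-xy[0],W[...,1]-xy[1])<r)&(W[...,2]>z0)&(W[...,2]<z1)
def rect(W,m):
    (c,s,a)=cv2.minAreaRect((W[m][:,:2]*1000).astype(np.float32)); return np.array(c)/1000,np.array(s),a,m.sum(),np.median(W[m][:,2])
E
python3 - <<'E'
from h import *
for i,(x,y,z) in enumerate([(0.44,-0.30,0.30),(0.55,0.04,0.33),(0.44,0.34,0.33)]):
    a=np.arctan2(y,x)
    arm.move_to([x,y,z],down(a))
    c=snap("wrist"); pickle.dump(c,open(f"w{i}.pkl","wb")); save(c,f"w{i}.png")
    W=cloud(c); print(c["eye"],arm.get_obs()["time"],arm.get_obs()["joints"])
    hsv=cv2.cvtColor(c["pixels"],cv2.COLOR_RGB2HSV)
    if i==0: print(rect(W,sel(W,(.469,-.332),.035,.056,.075)))
    if i==1:
        print(rect(W,sel(W,(.58,.11),.07,.033,.04)))
        m=sel(W,(.59,.012),.06,0,.025)&(hsv[...,0]>15)&(hsv[...,0]<32)&(hsv[...,1]>100); print(rect(W,m))
    if i==2: print(rect(W,sel(W,(.45,.385),.06,.11,.13)))
P=[cv2.imread(f"pics/w{i}.png") for i in range(3)]
P=np.vstack([np.hstack(P[:2]),np.hstack([P[2],P[2]*0])]); cv2.imwrite("pics/w.png",cv2.resize(P,(768,576),interpolation=cv2.INTER_AREA))
E
```

```text
[ 0.5088 -0.3482  0.447 ] 1.5833 [-0.8094  0.1928  1.4691 -0.0003  1.4802  1.3604]
(array([ 0.4661, -0.3315]), array([35.8449, 27.9793]), 49.85946273803711, np.int64(586), np.float64(0.06431591753979943))
[0.6336 0.0448 0.4771] 2.975 [-0.1319  0.2173  1.3669 -0.0005  1.5577  1.3685]
(array([0.5863, 0.1116]), array([79.9937, 40.252 ]), 0.3339187800884247, np.int64(992), np.float64(0.03619246330291093))
(array([0.5872, 0.0113]), array([41.2462, 73.1627]), 61.34577941894531, np.int64(234), np.float64(0.012881737956576905))
[0.507  0.3905 0.4772] 4.2417 [ 0.4549  0.226   1.3554 -0.0006  1.5602  1.3702]
(array([0.445 , 0.3838]), array([69.7863,  9.8311]), 2.5735113620758057, np.int64(456), np.float64(0.12026945940121536))
```

View pics/w.png

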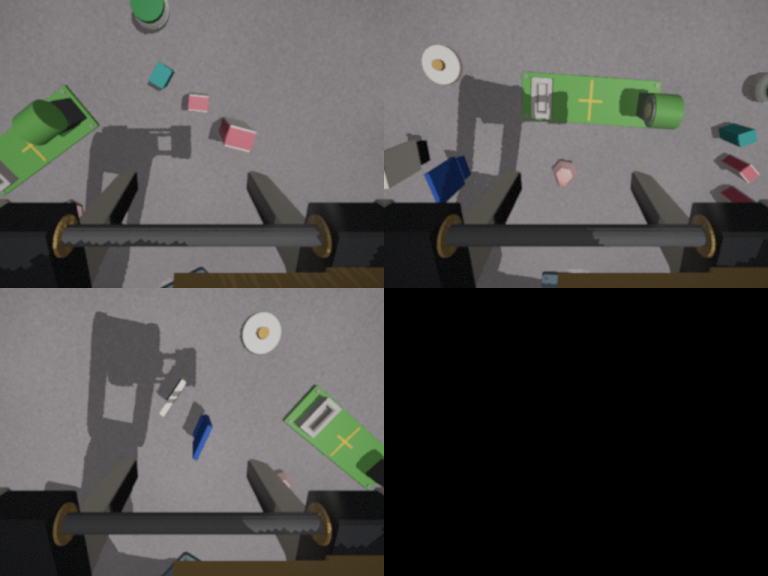

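Wrist views agree with the given sizes (block 28×36, plate 70×10, slot block 80×40, slot–cross 100 mm). Next I check the blue panel's clearance and cross-check the slot centre from the fixed cameras.

```bash
python3 - <<'E'
from h import *
W={n:cloud(pickle.load(open(n+".pkl","rb"))) for n in("scene","side","w0","w1","w2")}
print("blue",rect(W["w2"],sel(W["w2"],(.415,.296),.05,.105,.13)))
for n in("scene","side","w2"):
    print(n,rect(W[n],sel(W[n],(.586,.112),.05,.033,.04)))
for n in("scene","side","w1"):
    print(n,"scr",rect(W[n],sel(W[n],(.445,.384),.055,.114,.13)))
for n in("scene","side"): print(n,"pr",rect(W[n],sel(W[n],(.466,-.3315),.03,.060,.07)))
print("tall",rect(W["w0"],sel(W["w0"],(.378,-.353),.05,.08,.14)))
E
```

```text
blue (array([0.4132, 0.2958]), array([69.6883, 10.7217]), 14.59158706665039, np.int64(473), np.float64(0.1200900741864363))
scene (array([0.5895, 0.1093]), array([83.9398, 39.666 ]), 0.3876345753669739, np.int64(174), np.float64(0.03749386291068779))
side (array([0.5862, 0.1118]), array([41.7184, 83.1538]), 89.37273406982422, np.int64(242), np.float64(0.035179306867499094))
w2 (array([0.5859, 0.1116]), array([80.2556, 41.3199]), 0.6560108065605164, np.int64(916), np.float64(0.03636446480177258))
scene scr (array([0.4485, 0.381 ]), array([67.5328,  9.388 ]), 2.3381187915802, np.int64(61), np.float64(0.1212479110559368))
side scr (array([0.4446, 0.3844]), array([70.7986, 10.5683]), 2.762845277786255, np.int64(206), np.float64(0.11883046507405992))
w1 scr (array([0.4399, 0.3811]), array([59.6342,  8.6897]), 0.5326933264732361, np.int64(192), np.float64(0.11846331203570709))
scene pr (array([ 0.4687, -0.3348]), array([39.415 , 27.1875]), 49.772396087646484, np.int64(66), np.float64(0.06575647764844494))
side pr (array([ 0.466 , -0.3306]), array([35.7088, 30.7167]), 48.870567321777344, np.int64(78), np.float64(0.06325757945165378))
tall (array([ 0.3777, -0.3583]), array([50.179, 38.763]), 41.013877868652344, np.int64(1125), np.float64(0.08855654560666237))
```

```bash
cat > s1.py <<'E'
from h import *
r=np.radians
q=down(r(2.6)); sx,sy=.4448,.384
arm.move_to([sx,sy,.25],q); arm.move_l([sx,sy,.103],max_speed=.12)
print(arm.get_obs()["ft_force"],arm.get_obs()["position"])
arm.clamp(25); o=arm.get_obs(); print(o["opening"],o["grip_force"],o["time"])
arm.move_l([sx,sy,.24],max_speed=.12)
q2=down(r(.45)); X,Y=.5861,.1116
arm.move_to([X,Y,.24],q2)
o=arm.get_obs(); f0=o["ft_force"]; print("joints",o["joints"],o["position"],f0)
arm.move_l([X,Y,.150],max_speed=.1)
c=snap("side"); save(c,"ins.png",(120,130,360,310),3)
W=cloud(c); print(rect(W,sel(W,(X,Y),.06,.15,.17)))
print(arm.get_obs()["position"],arm.get_obs()["opening"],arm.get_obs()["ft_force"])
E
python3 s1.py
```

```text
[-0.0856  0.5328 -0.0839] [0.4453 0.3843 0.1038]
0.009902884427517182 24.999901056289673 7.5583
joints [0.0028 0.3408 1.4152 0.0007 1.386  1.5648] [0.5857 0.1127 0.2399] [ 0.918  -0.2301 -1.4499]
(array([0.585 , 0.1156]), array([63.5037, 36.173 ]), 31.370464324951172, np.int64(195), np.float64(0.16287379615191333))
[0.5867 0.1117 0.1509] 0.009991338313252907 [ 0.0069 -0.0259  0.1729]
```

View pics/ins.png

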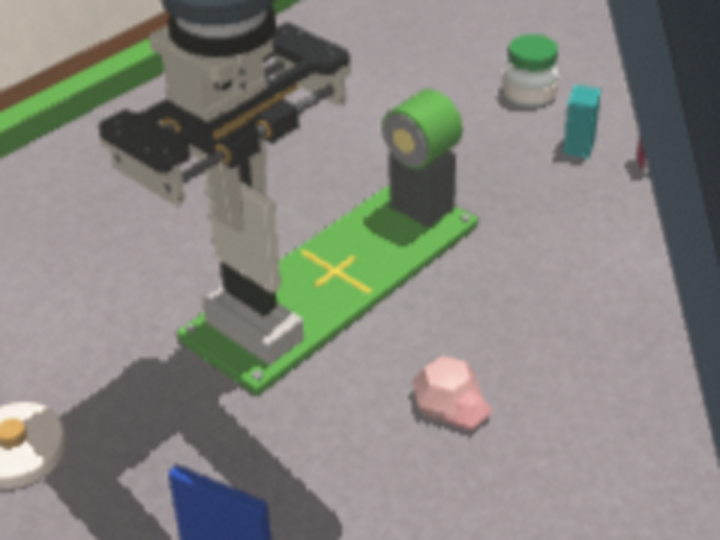

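The picture shows the foot (245,285) above the slot mouth (252,315), upright and aligned. Lowering it with a force check.

```bash
cat > s2.py <<'E'
from h import *
X,Y=.5861,.1116
for z in np.arange(.144,.113,-.005):
    arm.move_l([X,Y,z],max_speed=.03); o=arm.get_obs(); f=o["ft_force"]
    print(z,o["position"],f,o["moment"])
    if f[2]>12: break
E
python3 s2.py
```

```text
0.144 [0.5859 0.1116 0.1438] [ 0.5297  0.0872 -0.7292] [ 0.0533 -0.0207  0.0089]
0.13899999999999998 [0.5858 0.1116 0.1386] [ 0.384   0.0799 -0.8296] [0.0919 0.0043 0.0006]
0.13399999999999998 [0.5859 0.1116 0.1337] [ 0.2335 -1.047  -1.3867] [ 0.0077  0.0293 -0.059 ]
0.12899999999999998 [0.5859 0.1116 0.1287] [ 0.5617  0.2989 -0.9824] [ 0.0499 -0.0263 -0.0413]
0.12399999999999997 [0.5859 0.1116 0.1237] [ 0.5132  0.2842 -1.2508] [ 0.0221  0.0279 -0.0431]
0.11899999999999997 [0.5861 0.1116 0.1189] [ 0.5851 -1.0985 -0.5255] [ 0.0751 -0.1355  0.0017]
0.11399999999999996 [0.5878 0.1116 0.1181] [-4.9975 -1.1604 20.874 ] [-0.0307  0.8266 -0.0465]
```

```bash
cat > s3.py <<'E'
from h import *
r=np.radians
X,Y=.5861,.1116
arm.move_l([X,Y,.118],max_speed=.03); print(arm.get_obs()["ft_force"])
arm.ungrasp(); arm.move_l([X,Y,.26],max_speed=.15)
px,py=.4661,-.3315; q=down(r(49.9))
arm.move_to([px,py,.2],q)
for n in("scene","side"):
    W=cloud(snap(n)); print(n,"screen",rect(W,sel(W,(X,Y),.05,.12,.15)))
W=cloud(snap("wrist")); print("prism",rect(W,sel(W,(px,py),.035,.056,.075)))
o=arm.get_obs(); print(o["position"],o["joints"],o["time"])
E
python3 s3.py
```

```text
[-0.4567  0.3865  5.6128]
scene screen (array([0.5876, 0.1097]), array([70.6401,  9.6409]), 0.5529348254203796, np.int64(74), np.float64(0.13775132080627872))
side screen (array([0.5848, 0.112 ]), array([72.2624, 11.832 ]), 0.6860478520393372, np.int64(187), np.float64(0.13243656641446144))
prism (array([ 0.4658, -0.3318]), array([35.2659, 27.2775]), 49.35464859008789, np.int64(927), np.float64(0.0642858697256084))
[ 0.4667 -0.3307  0.2001] [-0.8116  0.3248  1.5379  0.0002  1.2788 -0.113 ] 17.9583
```

The screen is home: its top is at about 0.136 m, it's centred on the slot, and its yaw is 0.6°. Now the quartz block.

```bash
cat > s4.py <<'E'
from h import *
r=np.radians
px,py=.4660,-.3317
arm.move_l([px,py,.042],frame=None,max_speed=.1); print(arm.get_obs()["ft_force"],arm.get_obs()["position"])
arm.clamp(25); o=arm.get_obs(); print(o["opening"],o["grip_force"])
arm.move_l([px,py,.25],max_speed=.12)
bx,by=.5870,.0115
arm.move_to([bx,by,.25],down(r(90.45))); arm.move_l([bx,by,.115],max_speed=.08); arm.pause(.5)
o=arm.get_obs(); print(o["position"],o["opening"],o["grip_force"],o["joints"],o["time"])
for n in("scene","side"):
    c=snap(n); save(c,"h_"+n+".png",(190,170,350,290) if n=="scene" else (150,130,310,250),4)
    W=cloud(c); hsv=cv2.cvtColor(c["pixels"],cv2.COLOR_RGB2HSV)
    m=sel(W,(bx,by),.04,.06,.15)&((hsv[...,0]>160)|(hsv[...,0]<5))&(hsv[...,1]>80)
    p=W[m]; print(n,len(p),np.percentile(p,[2,50,98],axis=0) if len(p) else "")
    print("screen",rect(W,sel(W,(.586,.1116),.05,.12,.15)))
E
python3 s4.py
python3 -c "
import cv2,numpy as np
a=[cv2.resize(cv2.imread('pics/h_%s.png'%n),(400,300)) for n in('scene','side')]
cv2.imwrite('pics/h.png',np.hstack(a))"
```

```text
[ 0.3214 -0.0138  0.5467] [ 0.4663 -0.332   0.0426]
0.027539796644971297 24.99883621931076
[0.587  0.0115 0.115 ] 0.027853175023071535 24.99851882457733 [-0.1703  0.4299  1.6053  0.      1.1063 -0.1781] 26.3083
scene 0 
screen (array([0.589 , 0.1096]), array([69.7402,  9.8694]), 0.3988155126571655, np.int64(74), np.float64(0.13793369308034176))
side 157 [[0.5764 0.0064 0.0766]
 [0.5867 0.0287 0.1192]
 [0.5973 0.0311 0.1381]]
screen (array([0.5847, 0.1123]), array([71.1755, 12.5769]), 0.12194540351629257, np.int64(179), np.float64(0.1333793262498011))
```

View pics/h.png

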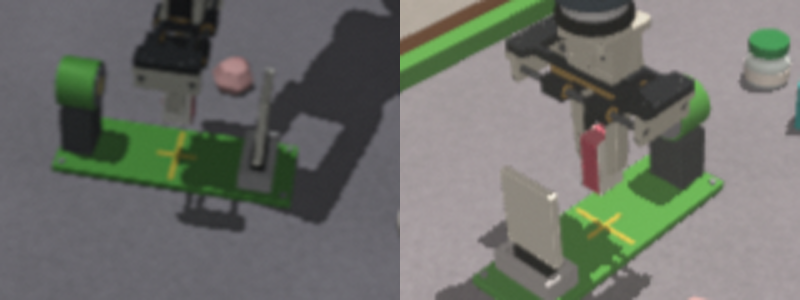

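The pictures show the block held over the cross, polished face (597,160) towards the screen. It spans z 0.075–0.138 with x centred at 0.587. The screen stands in the slot.

```bash
python3 -c "
from h import *
o=arm.get_obs(); print(o['grip_force'],o['position']); print(arm.job_done())"
```

```text
24.998593032360077 [0.587  0.0115 0.115 ]
the job is handed in; nothing more can be done
None
```

The job is handed in: the screen is home in the slot and released, and the quartz block is held over the cross at lens height by its frosted faces, with the bystanders left alone; no verdict was shown.

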